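# Weigh out onions and garlic on the spring scale

## Task

Take the salt crock off the kitchen scale and stand it upright on the cork coaster. Then put onions and garlic bulbs from under the low shelf on the scale pan, judging by the pointer as you go, until the black pointer rests level with the red marker to within 5 mm; set them down without dropping and leave the marker, mug, pepper mill, candle and spice jar where they are.

Things in the scene. Friction and masses are not known exactly. Their poses are not given: they have to be found in the camera images.
- pan: Steel pan of the fixed spring scale: 150 mm (x) x 210 mm (y) tray, rim 5 mm high. Slides vertically on a spring of 50 N/m (80 g sinks it 15.7 mm, travel 62), settling in 0.7 s. Origin: centre of its floor's upper face, 125 mm above the worktop when empty; z up. Base below 50 mm high; white gauge plate 54 mm wide, top at 135 mm, 102 mm from the centre on the +x side.
- pointer (a point): Middle of the black pointer bar (50 mm wide, 4 mm high) on the far (+x) face of the gauge plate; fixed to the pan, 5 mm below the pan floor level.
- marker_mid (a point): Middle of the red marker on the gauge plate, at the height the pointer must reach (23 to 36 mm below where it stands with an empty pan). Do not shift it.
- crock: Small stoneware salt crock, cream with a brown top, a 48 mm diameter cylinder 52 mm high with a 14 mm wide, 8 mm high knob on top, 220 g. Starts on the scale pan. Origin: centre of its underside.
- coaster_top (a point): Centre of the upper face of the fixed round cork coaster (100 mm diameter, 8 mm thick) in front of the scale.
- riser: Low dark wooden shelf, fixed. Origin on the worktop, x to its back, z up. Board: x -5 to +125, y -200 to +200, underside 160, top 178 mm up; 14 mm legs at x 40 and 112, y +-192. Two fixed pots 110 mm high on top. Four vegetables stand about 88 mm apart, tucked under its front edge, which is 5 to 15 mm behind their centres: an upright gripper hits the board, so lean it back 30 to 40 degrees.
- onion_a: Brown onion, round, 54 mm wide at 22 mm height, 62 mm high with its neck, flat foot 30 mm wide; about 80 g (70 to 90). Origin: centre of its underside. Stands under the front edge of the shelf.
- onion_b: Brown onion, round, 54 mm wide at 22 mm height, 62 mm high with its neck, flat foot 30 mm wide; about 80 g (70 to 90). Origin: centre of its underside. Stands under the front edge of the shelf.
- garlic_a: Pale purple garlic bulb, round, 42 mm wide at 17 mm height, 52 mm high with its neck, flat foot 26 mm wide; about 40 g (35 to 45). Origin: centre of its underside. Stands under the front edge of the shelf.
- garlic_b: Pale purple garlic bulb, round, 42 mm wide at 17 mm height, 52 mm high with its neck, flat foot 26 mm wide; about 40 g (35 to 45). Origin: centre of its underside. Stands under the front edge of the shelf.
- mug: White mug, 72 mm wide, 80 mm high, on top of the shelf; bystander, leave alone. Origin: centre of its underside.
- mill: Wooden pepper mill, 44 mm wide, 160 mm high, beside the scale pan; bystander, leave alone. Origin: centre of its underside.
- candle: Dark red candle jar, 68 mm wide, 70 mm high, on the worktop; bystander, leave alone. Origin: centre of its underside.
- spice: Amber spice jar, 40 mm wide, 85 mm high, under the shelf behind the vegetables; bystander, leave alone. Origin: centre of its underside.

How it is judged (in metres and radians):
On the way:
1. the salt crock stands upright and released on the cork coaster, centred within 22 mm (horizontal distance between crock and coaster_top below 0.022 m and z of crock in the frame of coaster_top between -0.006 and 0.006 m and angle between crock's own z axis and vertical below 0.12 rad and contact force between crock and the fingers below 0.05 N and linear speed of crock below 0.03 m/s), for 0.2 s.
At the end, for the whole second after the job is handed in: The pan is at rest with the pointer within 5 mm in height of the red marker, carrying only onions and garlic bulbs that lie wholly released on the pan (those not needed stay off it); the salt crock stands upright on the coaster within 22 mm of its centre; the robot touches nothing (all of step 1 and z of pointer in the frame of marker_mid between -0.005 and 0.005 m and linear speed of pan below 0.01 m/s and contact force between pan and the arm below 0.02 N and contact force between each of pan, onion_a, onion_b, garlic_a, garlic_b and the fingers below 0.02 N and ((x of onion_a in the frame of pan between -0.075 and 0.075 m and y of onion_a in the frame of pan between -0.105 and 0.105 m and z of onion_a in the frame of pan between -0.005 and 0.04 m) or contact force between onion_a and pan below 0.02 N) and ((x of onion_b in the frame of pan between -0.075 and 0.075 m and y of onion_b in the frame of pan between -0.105 and 0.105 m and z of onion_b in the frame of pan between -0.005 and 0.04 m) or contact force between onion_b and pan below 0.02 N) and ((x of garlic_a in the frame of pan between -0.075 and 0.075 m and y of garlic_a in the frame of pan between -0.105 and 0.105 m and z of garlic_a in the frame of pan between -0.005 and 0.04 m) or contact force between garlic_a and pan below 0.02 N) and ((x of garlic_b in the frame of pan between -0.075 and 0.075 m and y of garlic_b in the frame of pan between -0.105 and 0.105 m and z of garlic_b in the frame of pan between -0.005 and 0.04 m) or contact force between garlic_b and pan below 0.02 N)).
It fails at once if a bystander (mug, pepper mill, candle jar, spice jar) is moved more than 25 mm (distance of any of mug, mill, candle, spice from where it was at the start of the episode above 0.025 m).
It fails at once if the red marker is shifted by more than 3 mm (distance of marker_mid from where it was at the start of the episode above 0.003 m).
It fails at once if the salt crock is tipped more than 45 degrees (angle between crock's own z axis and vertical above 0.785 rad).
It fails at once if something is dropped or slammed on the pan so that it moves faster than 0.35 m/s (linear speed of pan above 0.35 m/s).
It fails at once if an onion or garlic bulb falls off the worktop (height (world z) of any of onion_a, onion_b, garlic_a, garlic_b below -0.05 m).
It also fails if it takes over 72 s, if anything falls off the work surface, if the arm or the gripper's body presses on something with over 40 N, if the wrist force passes 120 N, or if a joint passes its speed limit or range.

## Robot

A 6-joint arm with a two-finger parallel gripper is mounted at the origin on the work surface. World frame = base frame: x ahead of the robot, y to its left, z up, the work surface at z = 0. Lengths are in mm, angles in rad, forces in N, time in s.
With the tool pointing down it reaches from about 400 to 925 mm from the base axis. Payload 12.5 kg.
Tool frame: the origin (TCP) lies on the mounting face of the last link; the fingertips stand 190 mm ahead of it and the grasp point (between the pads) lies 171 mm ahead of it; z points along the fingers, y is the line along which they close (so a half turn about z gives the same grasp; the last joint's range is limited). The gripper opens to 95 mm and grips with 3 to 60 N. Pads are 20 mm wide; open, the fingers measure 119 mm over their backs; the gripper's body (75 mm by 180 mm) begins 59 mm behind the grasp point.
Start: joints at [1.134, 0.491, 1.559, -0, 1.092, -0.106], TCP at [202.976, 591.122, 404.761] pointing down, gripper open.
Joint ranges: [-3.1, 3.1], [-0.84, 2.19], [0.05, 2.79], [-1.13, 4.28], [0.06, 2.93], [-2.69, 2.69]. Speed limits (rad/s): [2.22, 2.22, 2.79, 3.14, 3.14, 3.14].

## Interface

Orientations are given as [roll, pitch, yaw] about the fixed x, y, z axes, in that order (R = Rz(yaw) Ry(pitch) Rx(roll)).
In Python, from cell import env gives the robot as it stands.
- The arm moves only by the tool carry_out, never from a script. Its argument "series" is a list of rows, each a list of 5 numbers: the shift along the tool's x, y, z in m, then the turn about the tool's z in degrees, then the opening, from 0 (shut) to 1 (fully open). A call has 1 to 20 rows; each row is the pose to reach, as a shift and turn from the pose commanded when the call began, along the tool's axes at that moment; what a row does not reach only later rows make up. A row lasts 1/8 s, in which the tool goes at most 62.5 mm and 10.7 degrees, less where a joint would pass 70% of its speed; a pose out of reach is approached as far as the arm can. A call with a gripper value outside its range is refused whole. The fingers move at their own pace and stop on an object; the grip force is fixed at half the most. Time passes only in rows, so rows that repeat a pose let the fingers close. It gives the time, the measured TCP pose, the force, the opening and the grip force at its end, in the units of the state.
- env.state(): the state, without advancing time (a new reading comes with each control period).
- env.read_camera(name): name is "scene" or "top" or "wrist"; returns (picture, depth): 420x560x3 uint8, red, green, blue; 420x560 float32, mm along the optical axis (not along the pixel's ray), 0 where there is no reading.
- env.get_calibration(name): a dict with "intrinsics" (3x3 intrinsics, pixels), "cam_to_world" (4x4, takes a point from camera to world coordinates); the wrist camera has in their place "T_tool_cam" (4x4, takes a point from camera to tool coordinates, whose origin is the TCP and whose axes are the flange's). Camera axes: x right, y up, looking along -z (the intrinsics and any distortion apply to the point x, -y, -z); pixel columns grow to the right and rows downward; lengths in mm; the calibration is good to about 2 mm. A picture is of the moment at which its call begins: read the wrist's pose just before it. get_calibration takes no time and is no camera call.
- env.job_done(): hands the job in; it is judged then, once.
The state is a dict: "t": time; "joints": joint angles; "qvel": joint speeds; "tau": joint torques, N m; "eef_pos": TCP position; "tcp_rot": TCP orientation; "ft_force": force on the tool from outside, world axes, zero at the start; "moment": the same for the moment, N m; "opening": opening from 0.0 (shut) to 1.0 (fully open); "grip_force": force on a finger pad.
Only numpy, scipy, OpenCV 4.12 (cv2) and the standard library are available. Lean on these libraries where they do the work, as an engineer would, in place of code of your own. Each camera call takes 0.05 s, during which the arm holds its last target. There are 200 camera calls.

## Working session

There is one attempt and no reset: what is moved stays moved. The work goes in short steps, Python scripts to look and compute and a tool call to move; the robot and the scene stay as the last step left them, time stands still between calls to the robot, and variables do not carry over. Pictures are saved under pics/ and viewed, at most 10 in all, crops included, and the job is handed in when it is done.

Besides the shell and the picture viewer there is one more tool, called as a command line: name --pt "numbers of a row" for each row, then --argument value for the rest. carry_out: Moves the arm, as the interface text tells. Its arguments: {"type":"object","properties":{"series":{"type":"array","items":{"type":"array","items":{"type":"number"}}}},"required":["series"]}

```bash
ls; mkdir -p pics; cat > h.py <<'E'
import numpy as np, cv2
from cell import env
def shot(n,f=None):
    im,d=env.read_camera(n)
    if f: cv2.imwrite('pics/'+f,im[:,:,::-1])
    return im,d
def pts(n,d,T=None):
    c=env.get_calibration(n);K=np.array(c['intrinsics']);M=np.array(c['cam_to_world']) if T is None else T
    v,u=np.mgrid[:d.shape[0],:d.shape[1]]
    p=np.stack([(u-K[0,2])/K[0,0]*d,-(v-K[1,2])/K[1,1]*d,-d],-1)
    return p@M[:3,:3].T+M[:3,3]
E
python3 - <<'E'
from h import *
np.set_printoptions(precision=3,suppress=True)
for n in('scene','top'):
    im,d=shot(n,n+'0.png'); np.savez('/tmp/'+n,im=im,d=d); print(env.get_calibration(n))
print(env.get_calibration('wrist'));print(env.state())
E
```

```text
pics
{'intrinsics': array([[462.299,   0.   , 282.685],
       [  0.   , 462.299, 202.66 ],
       [  0.   ,   0.   ,   1.   ]]), 'cam_to_world': array([[   0.853,    0.392,   -0.346,  119.523],
       [  -0.522,    0.628,   -0.577, -725.967],
       [  -0.008,    0.672,    0.74 , 1073.267],
       [   0.   ,    0.   ,    0.   ,    1.   ]])}
{'intrinsics': array([[382.429,   0.   , 275.233],
       [  0.   , 382.429, 208.999],
       [  0.   ,   0.   ,   1.   ]]), 'cam_to_world': array([[   0.01 ,    0.997,   -0.073,  486.201],
       [  -1.   ,    0.009,   -0.007,   26.368],
       [  -0.006,    0.073,    0.997, 1005.655],
       [   0.   ,    0.   ,    0.   ,    1.   ]])}
{'intrinsics': array([[315.945,   0.   , 273.61 ],
       [  0.   , 315.945, 208.847],
       [  0.   ,   0.   ,   1.   ]]), 'T_tool_cam': array([[ 0.001,  0.972,  0.235, 65.861],
       [ 1.   , -0.001,  0.   ,  1.518],
       [ 0.001,  0.235, -0.972, 18.355],
       [ 0.   ,  0.   ,  0.   ,  1.   ]])}
{'t': 0.1, 'joints': array([ 1.134,  0.492,  1.559, -0.   ,  1.092, -0.106]), 'qvel': array([ 0.   , -0.   , -0.001,  0.001,  0.001, -0.001]), 'tau': array([  0.002, -61.362, -25.86 ,   0.069,   0.047,  -0.   ]), 'eef_pos': array([202.945, 591.101, 404.207]), 'tcp_rot': array([-3.141, -0.   ,  2.811]), 'ft_force': array([ 0.452,  0.39 , -0.366]), 'moment': array([-0.012, -0.018,  0.004]), 'grip_force': 0.0, 'opening': 0.9989453348579462}
```

View pics/scene0.png

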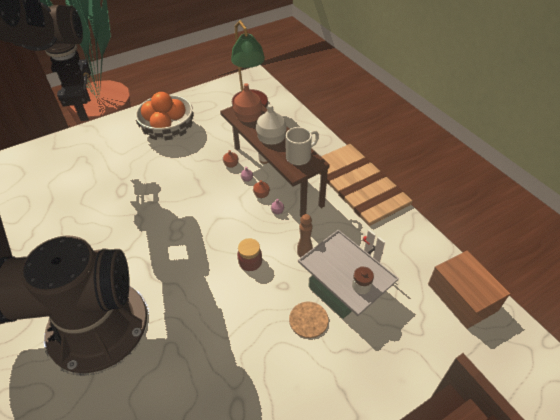

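View pics/top0.png

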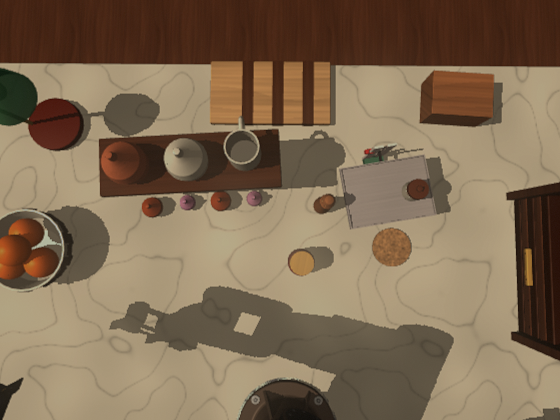

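The top view shows the crock on the pan at (418,188), the coaster at (392,247), and the vegetables at (152,207) onion, (187,202) garlic, (221,200) onion and (254,198) garlic. The mill is at (324,204), the candle at (301,262), and the gauge is beyond the pan near (375,155).

```bash
python3 - <<'E'
from h import *
np.set_printoptions(precision=1,suppress=True)
D={n:np.load('/tmp/'+n+'.npz') for n in('scene','top')}
def blobs(n,lo,hi,box,zr=None):
    im,d=D[n]['im'],D[n]['d'];P=pts(n,d)
    h=cv2.cvtColor(im,cv2.COLOR_RGB2HSV);m=cv2.inRange(h,lo,hi)
    q=np.zeros_like(m);x0,y0,x1,y1=box;q[y0:y1,x0:x1]=m[y0:y1,x0:x1]
    if zr: q[(P[...,2]<zr[0])|(P[...,2]>zr[1])]=0
    k,l,s,c=cv2.connectedComponentsWithStats(q)
    for i in range(1,k):
        if s[i,4]>12:
            p=P[l==i];print(n,c[i],s[i,4],'med',np.median(p,0),'min',np.percentile(p,3,0),'max',np.percentile(p,97,0))
A=(0,0,0);B=(180,255,255)
print('veg');blobs('top',A,B,(130,190,275,220),(12,75)); blobs('scene',A,B,(215,145,295,220),(12,75))
print('crock');blobs('top',A,B,(395,165,440,210),(120,220))
print('coaster');blobs('top',(0,80,60),B,(365,220,420,275),(2,30))
print('pan');blobs('top',A,B,(335,150,445,235),(75,130));blobs('scene',A,B,(295,225,405,320),(75,130))
print('shelf');blobs('top',A,B,(90,120,290,205),(165,190))
print('mill');blobs('top',A,B,(305,180,340,220),(30,180))
print('candle');blobs('top',A,B,(280,240,325,285),(30,180))
for n in D:
  im=D[n]['im'];x0,y0,x1,y1=(345,140,425,172) if n=='top' else (350,225,392,268)
  cv2.imwrite(f'pics/g_{n}.png',cv2.resize(im[y0:y1,x0:x1,::-1],None,fx=8,fy=8,interpolation=0))
E
```

```text
veg
top [220.6 200.1] 335 med [578.3 171.3  37.8] min [556.4 151.2  21.6] max [602.  194.9  58.7]
top [254.1 197.6] 195 med [586.   87.6  29.2] min [570.4  70.4  17.4] max [604.5 106.3  48.9]
top [187.4 201.7] 199 med [574.1 258.   28.5] min [558.4 243.9  15.7] max [592.6 277.4  50.1]
top [152.1 206.3] 343 med [560.6 345.4  38.2] min [539.3 326.4  23.7] max [583.4 370.5  56.7]
scene [236.7 146. ] 14 med [615.7 407.6  17.1] min [610.7 402.5  12.3] max [625.  416.1  24.4]
scene [230.1 158.8] 196 med [557.1 340.3  38.3] min [538.1 326.3  15.9] max [581.8 362.3  61.1]
scene [260.9 157.9] 38 med [652.6 302.9  22.2] min [648.7 291.4  12.7] max [663.7 317.7  37.6]
scene [246.4 174.1] 118 med [572.7 254.   29.7] min [558. 243.  15.] max [591.  269.9  48.7]
scene [260.7 189. ] 221 med [574.4 165.4  38.4] min [556.1 150.   15.4] max [600.6 190.2  57.5]
scene [277.  206.6] 141 med [583.4  81.5  29.3] min [569.1  68.9  14. ] max [602.7 101.1  49.4]
crock
top [417.6 188.3] 364 med [ 600.5 -292.9  132.3] min [ 580.7 -315.7  123.9] max [ 622.2 -273.2  140.2]
coaster
top [391.3 246.4] 1146 med [ 465.4 -268.8    6.4] min [ 422.1 -312.4    3.1] max [ 507.4 -226.3    9.8]
pan
top [385.2 190.5] 5140 med [ 599.6 -231.4   80.5] min [ 526.6 -338.9   77.3] max [ 680.  -138.9   90.9]
scene [305.  232.3] 158 med [564.1 -98.3 109.5] min [ 555.1 -103.4   77. ] max [582.3 -80.5 128. ]
scene [348.3 269.6] 4294 med [ 595.8 -234.7   83.4] min [ 524.  -339.4   78.9] max [ 699.6 -138.7  115.3]
shelf
top [197.  165.6] 6392 med [630.7 186.5 176.4] min [581.7  29.5 173.1] max [714.  412.  179.4]
top [243.2 149.8] 495 med [675.7 103.8 181.4] min [653.3  77.5 179. ] max [697.6 129.5 187.3]
mill
top [324.8 202.3] 298 med [567.5 -81.7 124.5] min [ 553.4 -100.    33. ] max [585.8 -69.6 158.4]
candle
top [301.1 261.4] 567 med [426.7 -31.1  67.8] min [399.8 -60.2  37.3] max [454.6  -2.9  70.9]
```

```bash
cat >> h.py <<'E'
from scipy.spatial.transform import Rotation as Ro
def pose(s=None):
    s=s or env.state();R=Ro.from_euler('xyz',s['tcp_rot']).as_matrix();return np.array(s['eef_pos']),R
def to(g,yaw=None):
    "tool shift (m) and turn (deg) bringing the grasp point to world g, yaw in deg"
    p,R=pose();c=p+171*R[:,2];sh=R.T@(np.array(g)-c)/1000
    y0=np.degrees(env.state()['tcp_rot'][2]);t=0 if yaw is None else -((yaw-y0+180)%360-180)
    print(g,'->',np.round(sh,4),'turn',round(t,1))
def wp(d):
    p,R=pose();c=env.get_calibration('wrist');T=np.eye(4);T[:3,:3]=R;T[:3,3]=p
    return pts('wrist',d,T@np.array(c['T_tool_cam']))
E
python3 - <<'E'
from h import *
d=np.load('/tmp/top.npz');P=pts('top',d['d']);m=(P[...,2]>74)&(P[...,2]<88)&(P[...,0]>515)&(P[...,0]<690)&(P[...,1]<-125)&(P[...,1]>-350)
# undo: fit rectangle in world xy
m=cv2.morphologyEx(m.astype(np.uint8),cv2.MORPH_OPEN,np.ones((3,3)))>0
print(cv2.minAreaRect(P[m][:,:2].astype(np.float32)))
m=(P[...,2]>170)&(P[...,2]<184)&(P[...,0]>560)
print('shelf',cv2.minAreaRect(P[m][:,:2].astype(np.float32)))
s=d['im'];print(s[150:166:3,360:400:4].tolist()[0][:3])
to([601,-294,230],180);to([465,-269,230])
E
```

```text
((600.6807861328125, -238.42886352539062), (150.03036499023438, 210.9295654296875), 10.085370063781738)
shelf ((655.6387939453125, -77.60049438476562), (146.1150665283203, 1003.3632202148438), 0.9836875796318054)
[[177, 157, 127], [152, 109, 87], [145, 42, 34]]
[601, -294, 230] -> [-0.6639 -0.7077  0.0039] turn -19.0
[465, -269, 230] -> [-0.5272 -0.7282  0.0039] turn 0
```

View pics/g_scene.png

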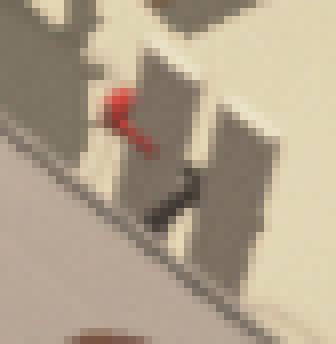

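The gauge crop shows the red marker arm near crop (135,125), which is scene (367,241). The black pointer is lower, near crop (175,205), because the crock weighs the pan down. The pan centre is (601,-238) with yaw 10°, and its size matches. Next I move over the crock.

carry_out --pt "-0.664 -0.708 0.004 -19 1" --pt "-0.664 -0.708 0.004 -19 1" --pt "-0.664 -0.708 0.004 -19 1" --pt "-0.664 -0.708 0.004 -19 1" --pt "-0.664 -0.708 0.004 -19 1" --pt "-0.664 -0.708 0.004 -19 1" --pt "-0.664 -0.708 0.004 -19 1" --pt "-0.664 -0.708 0.004 -19 1" --pt "-0.664 -0.708 0.004 -19 1" --pt "-0.664 -0.708 0.004 -19 1" --pt "-0.664 -0.708 0.004 -19 1" --pt "-0.664 -0.708 0.004 -19 1" --pt "-0.664 -0.708 0.004 -19 1" --pt "-0.664 -0.708 0.004 -19 1" --pt "-0.664 -0.708 0.004 -19 1" --pt "-0.664 -0.708 0.004 -19 1" --pt "-0.664 -0.708 0.004 -19 1"

```text
t: 2.22
eef_pos: [601.2, -296.1, 399.4]
tcp_rot: [3.141, -0.001, 3.14]
ft_force: [0.5, -0.2, -0.0]
opening: 1.001
grip_force: 0.0
```

```bash
python3 - <<'E'
from h import *
np.set_printoptions(precision=1,suppress=True)
print(env.state()['eef_pos'],env.state()['tcp_rot'],env.state()['joints'])
P0,_=pose();im,d=env.read_camera('wrist');P=wp(d)
m=(P[...,2]>120)&(P[...,2]<155)&(P[...,0]<660)&(P[...,0]>540)&(P[...,1]<-250)
k,l,s,c=cv2.connectedComponentsWithStats(m.astype(np.uint8))
for i in range(1,k):
  if s[i,4]>60:
    q=P[l==i];print(s[i],np.median(q,0),q.min(0),q.max(0),cv2.minEnclosingCircle(q[:,:2].astype(np.float32)))
# marker
for n in('scene','top'):
    D=np.load('/tmp/'+n+'.npz');h=D['im'].astype(int);Q=pts(n,D['d'])
    r=(h[...,0]>130)&(h[...,1]<80)&(h[...,2]<80)&(Q[...,0]>650)&(Q[...,0]<760)&(Q[...,1]<-150)&(Q[...,1]>-300)
    print(n,np.argwhere(r)[:,::-1].tolist(),Q[r])
to([601,-294,110],180);to([465,-269,60],180)
E
```

```text
[ 601.2 -296.1  399.4] [ 3.1 -0.   3.1] [-0.6  0.6  1.4  0.   1.1 -2.1]
[ 244  183   59   60 2715] [ 597.3 -293.5  135.8] [ 575.5 -316.9  121.5] [ 623.2 -269.9  145.8] ((599.4022827148438, -293.28948974609375), 24.021169662475586)
scene [[365, 237], [364, 238], [365, 238], [364, 239], [365, 239], [365, 240], [365, 241], [366, 241], [367, 242], [368, 243]] [[ 697.4 -187.4   97.1]
 [ 692.8 -188.8   97.5]
 [ 693.1 -192.1  100.9]
 [ 695.9 -186.7   88.7]
 [ 695.8 -190.2   92.7]
 [ 695.3 -191.4   90. ]
 [ 691.1 -196.1   93.7]
 [ 695.  -195.9   90.8]
 [ 694.1 -201.    92.6]
 [ 693.  -206.1   94.7]]
top [[367, 149], [368, 149], [369, 149], [370, 149], [365, 150], [366, 150], [367, 150], [368, 150], [366, 151], [367, 151], [368, 151], [364, 152], [366, 152], [367, 152], [368, 152], [366, 153], [367, 153]] [[ 700.2 -187.4   94.2]
 [ 699.9 -189.4   95.9]
 [ 701.3 -193.3   90. ]
 [ 701.4 -195.8   89.7]
 [ 698.3 -183.2   91.8]
 [ 696.9 -184.2   97.9]
 [ 697.  -186.6   97.7]
 [ 697.6 -189.6   95.2]
 [ 695.3 -184.9   94.6]
 [ 695.1 -187.1   95.3]
 [ 695.2 -189.6   94.9]
 [ 715.7 -203.    -6.5]
 [ 693.1 -185.1   93.4]
 [ 692.5 -186.9   96.1]
 [ 692.7 -189.5   95.3]
 [ 692.1 -186.7   86.7]
 [ 691.4 -188.3   90.2]]
[601, -294, 110] -> [-0.   0.   0.1] turn -0.0
[465, -269, 60] -> [0.1 0.  0.2] turn -0.0
```

carry_out --pt "0.001 0.003 0.05 0 1" --pt "0.001 0.003 0.1 0 1" --pt "0.001 0.003 0.118 0 1" --pt "0.001 0.003 0.118 0 1" --pt "0.001 0.003 0.118 0 0" --pt "0.001 0.003 0.118 0 0" --pt "0.001 0.003 0.118 0 0" --pt "0.001 0.003 0.118 0 0" --pt "0.001 0.003 0.118 0 0" --pt "0.001 0.003 0.118 0 0"

```text
t: 3.52
eef_pos: [600.0, -291.3, 282.7]
tcp_rot: [-3.141, 0.0, -3.141]
ft_force: [1.2, -2.3, -0.0]
opening: 0.504
grip_force: 30.0
```

carry_out --pt "0 0 -0.008 0 0" --pt "0 0 -0.016 0 0" --pt "0 0 -0.024 0 0" --pt "0 0 -0.032 0 0" --pt "0 0 -0.04 0 0" --pt "0 0 -0.048 0 0" --pt "0 0 -0.056 0 0" --pt "0 0 -0.08 0 0" --pt "0.04 0.008 -0.08 0 0" --pt "0.08 0.016 -0.08 0 0" --pt "0.12 0.022 -0.08 0 0" --pt "0.135 0.022 -0.05 0 0" --pt "0.135 0.022 0.0 0 0" --pt "0.135 0.022 0.045 0 0" --pt "0.135 0.022 0.06 0 0" --pt "0.135 0.022 0.068 0 0" --pt "0.135 0.022 0.07 0 0" --pt "0.135 0.022 0.07 0 0"

```text
t: 5.78
eef_pos: [465.2, -269.4, 213.7]
tcp_rot: [-3.141, 0.001, -3.141]
ft_force: [0.3, -0.5, -2.0]
opening: 0.5
grip_force: 30.0
```

```bash
python3 - <<'E'
from h import *
np.set_printoptions(precision=3,suppress=True)
s=env.state();print(s['eef_pos'],s['ft_force'],s['joints'])
im,d=shot('scene','s1.png');P=pts('scene',d)
cv2.imwrite('pics/s1.png',cv2.resize(im[200:370,240:440,::-1],None,fx=3.5,fy=3.5))
r=im.astype(int);m=(r[...,0]>130)&(r[...,1]<80)&(r[...,2]<80)&(P[...,0]>650)&(P[...,0]<760)&(P[...,1]<-150)&(P[...,1]>-300)
print(np.median(P[m],0))
E
```

```text
[ 465.225 -269.362  213.7  ] [ 0.281 -0.549 -1.98 ] [-0.648  0.642  1.939  0.     0.559 -2.22 ]
[ 696.135 -188.905   97.499]
```

View pics/s1.png

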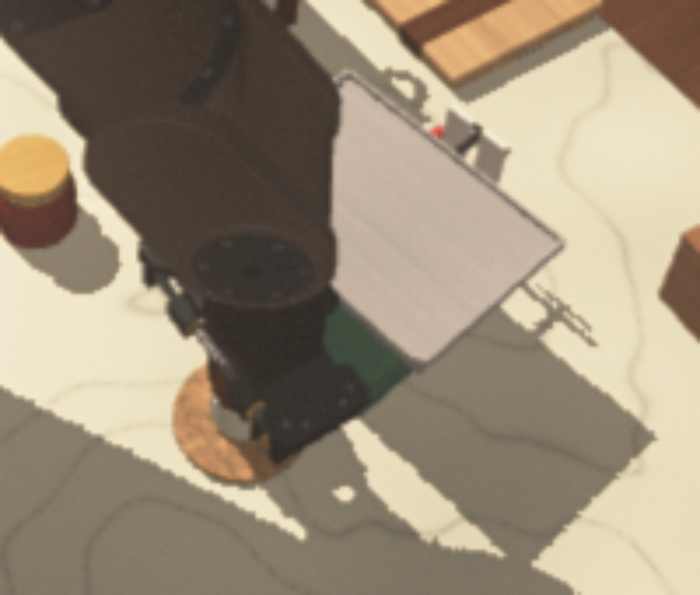

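The crop shows the crock held over the coaster, and the pan has risen empty. The wrist still carries 2 N, so the crock needs about 5 mm more.

carry_out --pt "0 0 0.002 0 0" --pt "0 0 0.004 0 0" --pt "0 0 0.006 0 0" --pt "0 0 0.006 0 0"

```text
t: 6.32
eef_pos: [465.0, -269.2, 208.9]
tcp_rot: [-3.141, 0.002, -3.141]
ft_force: [-7.6, 4.3, 29.5]
opening: 0.505
grip_force: 30.0
```

carry_out --pt "0 0 -0.001 0 0" --pt "0 0 -0.001 0 0.9" --pt "0 0 -0.001 0 0.9" --pt "0 0 -0.001 0 0.9" --pt "0 0 -0.001 0 0.9" --pt "0 0 -0.03 0 0.9" --pt "0 0 -0.09 0 0.9" --pt "0 0 -0.15 0 0.9" --pt "0 0 -0.19 0 0.9" --pt "0 0 -0.19 0 0.9"

```text
t: 7.58
eef_pos: [465.0, -269.2, 399.5]
tcp_rot: [-3.138, 0.004, -3.141]
ft_force: [-0.4, 0.2, -0.6]
opening: 0.901
grip_force: 0.0
```

```bash
python3 - <<'E'
from h import *
np.set_printoptions(precision=2,suppress=True)
s=env.state();print(s['eef_pos'],s['joints'])
im,d=env.read_camera('wrist');P=wp(d)
m=(P[...,2]>50)&(P[...,2]<80)&(P[...,0]<520)&(P[...,0]>400)&(P[...,1]<-220)&(P[...,1]>-320)
q=P[m];print('crock',np.median(q,0),cv2.minEnclosingCircle(q[:,:2].astype(np.float32)))
h=cv2.cvtColor(im,cv2.COLOR_RGB2HSV)
m=(P[...,2]<20)&(P[...,2]>-5)&(h[...,1]>90)&(P[...,0]<530)&(P[...,0]>400)&(P[...,1]<-200)&(P[...,1]>-340)
m=cv2.morphologyEx(m.astype(np.uint8),cv2.MORPH_OPEN,np.ones((5,5)))>0
q=P[m];print('coaster',np.percentile(q,1,0),np.percentile(q,99,0),cv2.minEnclosingCircle(q[:,:2].astype(np.float32)))
E
```

```text
[ 464.99 -269.21  399.52] [-0.65  0.37  1.78  0.    0.98 -2.22]
crock [ 462.5  -267.69   59.6 ] ((463.7106018066406, -267.22412109375), 23.915058135986328)
coaster [ 415.27 -314.84    5.25] [ 509.   -220.87    9.75] ((463.4400634765625, -267.6947937011719), 50.823238372802734)
```

Step 1 is done, with the crock about 1 mm from the coaster centre. The moves have no tilt axis, so I'll test in free space what the arm does with a pose out of reach, and whether any lean remains afterwards.

carry_out --pt "-0.05 -0.03 -0.05 0 0.9" --pt "-0.1 -0.06 -0.1 0 0.9" --pt "-0.15 -0.09 -0.1 0 0.9" --pt "-0.2 -0.12 -0.1 0 0.9" --pt "-0.25 -0.15 -0.1 0 0.9" --pt "-0.3 -0.18 -0.1 0 0.9" --pt "-0.35 -0.21 -0.1 0 0.9" --pt "-0.4 -0.24 -0.1 0 0.9" --pt "-0.45 -0.27 -0.1 0 0.9" --pt "-0.5 -0.29 -0.1 0 0.9" --pt "-0.5 -0.29 -0.1 0 0.9" --pt "-0.5 -0.29 -0.1 0 0.9"

```text
t: 9.12
eef_pos: [816.2, -473.9, 452.5]
tcp_rot: [-3.122, 0.034, -3.14]
ft_force: [0.5, 0.3, -0.3]
opening: 0.894
grip_force: 0.0
```

```bash
python3 -c "
from h import *
s=env.state();print(s['eef_pos'],s['joints'],s['tcp_rot'])"
```

```text
[ 816.16530279 -473.93338416  452.46310799] [-0.59621493  1.16140827  0.05077632  0.00289149  1.8905118  -2.1671096 ] [-3.12198135  0.03370305 -3.14020161]
```

carry_out --pt "-0.3 -0.18 0.0 0 0.9" --pt "-0.6 -0.36 0.0 0 0.9" --pt "-0.6 -0.36 0.0 0 0.9" --pt "-0.6 -0.36 0.0 0 0.9"

```text
t: 9.62
eef_pos: [832.0, -486.6, 400.6]
tcp_rot: [-3.104, 0.065, -3.14]
ft_force: [-0.7, 0.3, -0.3]
opening: 0.902
grip_force: 0.0
```

```bash
python3 -c "
from h import *
s=env.state();print(s['eef_pos'],s['joints'],s['tcp_rot'])"
```

```text
[ 832.01638921 -486.57154806  400.62655624] [-0.59805632  1.21716358  0.04877793  0.00550362  1.80112774 -2.16810818] [-3.10396957  0.06456288 -3.13966579]
```

carry_out --pt "0.06 0.035 -0.05 0 0.9" --pt "0.12 0.07 -0.1 0 0.9" --pt "0.18 0.1 -0.1 0 0.9" --pt "0.18 0.1 -0.1 0 0.9"

```text
t: 10.12
eef_pos: [675.3, -399.2, 476.7]
tcp_rot: [-3.103, 0.065, -3.14]
ft_force: [1.4, -1.3, 0.9]
opening: 0.901
grip_force: 0.0
```

```bash
python3 -c "
from h import *
s=env.state();print(s['eef_pos'],s['joints'],s['tcp_rot'])"
```

```text
[ 675.28766637 -399.23247452  476.67034175] [-0.61875093  0.6878976   1.00254711  0.00701726  1.37563175 -2.19145787] [-3.10329518  0.06546833 -3.13952859]
```

The lean is kept once the arm has been pushed past its reach: it gained 0.075 rad and held it on the way back. I'll build up the lean straight ahead (+x), in free space between shelf and pan.

carry_out --pt "-0.225 0.38 0 0 0.9" --pt "-0.225 0.38 0 0 0.9" --pt "-0.225 0.38 0 0 0.9" --pt "-0.225 0.38 0 0 0.9" --pt "-0.225 0.38 0 0 0.9" --pt "-0.225 0.38 0 0 0.9" --pt "-0.225 0.38 0 0 0.9" --pt "-0.225 0.38 0 0 0.9" --pt "-1.7 0.38 0 0 0.9" --pt "-1.7 0.38 0 0 0.9" --pt "-1.7 0.38 0 0 0.9" --pt "-1.7 0.38 0 0 0.9" --pt "-1.7 0.38 0 0 0.9" --pt "-1.7 0.38 0 0 0.9" --pt "-1.7 0.38 0 0 0.9" --pt "-1.7 0.38 0 0 0.9"

```text
t: 12.12
eef_pos: [967.5, -14.1, 396.3]
tcp_rot: [-3.103, 0.104, -3.138]
ft_force: [-0.7, -0.3, 0.2]
opening: 0.901
grip_force: 0.0
```

```bash
python3 -c "
from h import *
s=env.state();print(s['eef_pos'],s['joints'],s['tcp_rot'])"
```

```text
[967.53011303 -14.12635945 396.31239353] [-0.08020436  1.22221233  0.04818461 -0.03071379  1.76451363 -1.66003432] [-3.10265945  0.10371415 -3.13806039]
```

carry_out --pt "-3 0 0 0 0.9" --pt "-3 0 0 0 0.9" --pt "-3 0 0 0 0.9" --pt "-3 0 0 0 0.9" --pt "-3 0 0 0 0.9" --pt "-3 0 0 0 0.9" --pt "-3 0 0 0 0.9" --pt "-3 0 0 0 0.9" --pt "-3 0 0 0 0.9" --pt "-3 0 0 0 0.9"

```text
t: 13.38
eef_pos: [988.2, -7.9, 328.0]
tcp_rot: [-3.102, 0.142, -3.136]
ft_force: [0.0, 0.6, -0.3]
opening: 0.901
grip_force: 0.0
```

```bash
python3 -c "
from h import *
s=env.state();print(s['eef_pos'],s['joints'],s['tcp_rot'])"
```

```text
[988.18686559  -7.86907213 327.99228399] [-0.07233706  1.29324355  0.04839965 -0.02858068  1.65525335 -1.6499088 ] [-3.10204325  0.14205204 -3.13647837]
```

The lean grows about 0.038 rad per call, however many rows the call has, so I'll use several short calls.

carry_out --pt "-3 0 -0.5 0 0.9" --pt "-3 0 -0.5 0 0.9"

```text
t: 13.62
eef_pos: [988.7, -6.0, 341.0]
tcp_rot: [-3.101, 0.183, -3.135]
ft_force: [-0.4, 0.0, -0.5]
opening: 0.901
grip_force: 0.0
```

carry_out --pt "-3 0 -0.5 0 0.9" --pt "-3 0 -0.5 0 0.9"

```text
t: 13.88
eef_pos: [988.5, -4.2, 355.6]
tcp_rot: [-3.101, 0.222, -3.133]
ft_force: [0.5, -0.2, 0.4]
opening: 0.899
grip_force: 0.0
```

carry_out --pt "-3 0 -0.5 0 0.9"

```text
t: 14.0
eef_pos: [989.5, -3.3, 364.0]
tcp_rot: [-3.1, 0.258, -3.132]
ft_force: [-0.2, -0.0, -0.4]
opening: 0.899
grip_force: 0.0
```

carry_out --pt "-3 0 -0.5 0 0.9"

```text
t: 14.12
eef_pos: [989.9, -2.4, 374.6]
tcp_rot: [-3.099, 0.296, -3.13]
ft_force: [0.7, 0.8, -0.2]
opening: 0.898
grip_force: 0.0
```

carry_out --pt "-3 0 -0.3 0 0.9"

```text
t: 14.25
eef_pos: [990.8, -1.5, 383.2]
tcp_rot: [-3.098, 0.334, -3.128]
ft_force: [-0.4, -0.3, 0.6]
opening: 0.899
grip_force: 0.0
```

carry_out --pt "-3 0 -0.3 0 0.9"

```text
t: 14.38
eef_pos: [991.3, -0.8, 392.2]
tcp_rot: [-3.097, 0.369, -3.127]
ft_force: [-0.1, -0.1, 0.2]
opening: 0.9
grip_force: 0.0
```

carry_out --pt "-3 0 -0.2 0 0.9"

```text
t: 14.5
eef_pos: [991.7, 0.1, 401.6]
tcp_rot: [-3.096, 0.406, -3.125]
ft_force: [0.0, 0.3, -0.6]
opening: 0.9
grip_force: 0.0
```

carry_out --pt "-3 0 -0.2 0 0.9"

```text
t: 14.62
eef_pos: [991.6, 0.9, 412.0]
tcp_rot: [-3.095, 0.442, -3.123]
ft_force: [-0.7, 0.7, -0.0]
opening: 0.899
grip_force: 0.0
```

carry_out --pt "-3 0 0 0 0.9"

```text
t: 14.75
eef_pos: [992.1, 1.7, 420.8]
tcp_rot: [-3.094, 0.479, -3.121]
ft_force: [0.1, 0.4, 0.1]
opening: 0.901
grip_force: 0.0
```

carry_out --pt "-3 0 0 0 0.9"

```text
t: 14.88
eef_pos: [992.2, 2.4, 430.0]
tcp_rot: [-3.093, 0.515, -3.119]
ft_force: [-0.2, 0.9, 0.4]
opening: 0.898
grip_force: 0.0
```

```bash
python3 - <<'E'
from h import *
np.set_printoptions(precision=3,suppress=True)
s=env.state();print(s['joints'],s['eef_pos'],s['tcp_rot'])
p,R=pose();print(R)
for g in([440,60,260],[440,172,200],[575,260,25]): to(g)
# gauge view unobstructed? marker and pointer from top
im,d=shot('top');np.savez('/tmp/top2',im=im,d=d);im2,d2=shot('scene');np.savez('/tmp/scene2',im=im2,d=d2)
a=cv2.resize(im[140:172,345:425,::-1],None,fx=8,fy=8,interpolation=0);b=cv2.resize(im2[225:267,345:425,::-1],None,fx=8,fy=8,interpolation=0)
cv2.imwrite('pics/g2.png',np.vstack([a,b]))
E
```

```text
[-0.064  1.197  0.049 -0.006  1.379 -1.644] [992.188   2.413 429.962] [-3.093  0.515 -3.119]
[[-0.87   0.001  0.493]
 [-0.02   0.999 -0.037]
 [-0.492 -0.042 -0.869]]
[440, 60, 260] -> [ 0.563  0.064 -0.297] turn 0
[440, 172, 200] -> [ 0.59   0.178 -0.249] turn 0
[575, 260, 25] -> [ 0.557  0.274 -0.034] turn 0
```

View pics/g2.png

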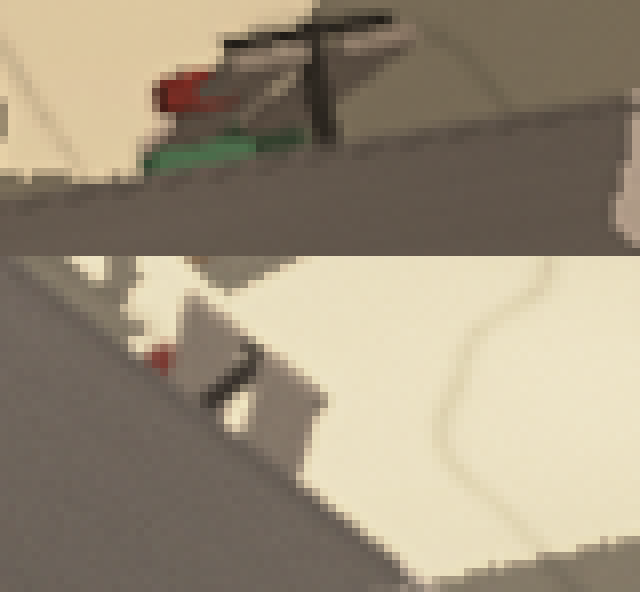

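The crop shows the gauge with the empty pan. In the top half the black pointer bar is at about top (384,144) and the red marker arm at (368,151). The scene half shows the same parts. Measuring both heights from depth.

```bash
cat >> h.py <<'E'
def gauge(n,im,d,P):
    r=im.astype(int);reg=(P[...,0]>680)&(P[...,0]<735)&(P[...,1]>-300)&(P[...,1]<-165)&(P[...,2]>55)&(P[...,2]<130)&(d>0)
    red=reg&(r[...,0]>90)&(r[...,0]>2*r[...,1])&(P[...,2]>70)
    blk=reg&(r.max(-1)<60)&(np.abs(r[...,0]-r[...,1])<15)
    for k,m in(('red',red),('blk',blk)):
        if m.any(): print(n,k,m.sum(),np.median(P[m],0),'z',np.percentile(P[m][:,2],[10,50,90]))
E
python3 - <<'E'
from h import *
np.set_printoptions(precision=1,suppress=True)
for n in('top','scene'):
    D=np.load(f'/tmp/{n}2.npz');P=pts(n,D['d']);gauge(n,D['im'],D['d'],P)
    m=(P[...,0]>540)&(P[...,0]<660)&(P[...,1]<-180)&(P[...,1]>-300);print('pan floor',np.percentile(P[m][:,2],[20,50,80]))
E
```

```text
top red 17 [ 695.1 -188.8   93.1] z [87.6 93.1 95. ]
top blk 45 [ 701.6 -221.9  119.5] z [116.8 119.5 122.1]
pan floor [122.2 123.5 124.8]
scene red 2 [ 697.  -188.1   96. ] z [95.6 96.  96.3]
scene blk 3 [ 690.4 -223.7  124.6] z [122.8 124.6 125.1]
pan floor [123.4 125.8 127.4]
```

```bash
python3 - <<'E'
from h import *
for g in([500,0,285],[470,130,240],[515,173,140]): to(g)
E
```

```text
[500, 0, 285] -> [ 0.5     0.003  -0.2866] turn 0
[470, 130, 240] -> [ 0.5458  0.1347 -0.2672] turn 0
[515, 173, 140] -> [ 0.5552  0.182  -0.1597] turn 0
```

carry_out --pt "0.5 0.003 -0.287 0 0.9" --pt "0.5 0.003 -0.287 0 0.9" --pt "0.5 0.003 -0.287 0 0.9" --pt "0.5 0.003 -0.287 0 0.9" --pt "0.5 0.003 -0.287 0 0.9" --pt "0.5 0.003 -0.287 0 0.9" --pt "0.5 0.003 -0.287 0 0.9" --pt "0.5 0.003 -0.287 0 0.9" --pt "0.5 0.003 -0.287 0 0.9" --pt "0.5 0.003 -0.287 0 0.9" --pt "0.546 0.135 -0.267 0 0.9" --pt "0.546 0.135 -0.267 0 0.9" --pt "0.546 0.135 -0.267 0 0.9" --pt "0.555 0.182 -0.16 0 0.9" --pt "0.555 0.182 -0.16 0 0.9" --pt "0.555 0.182 -0.16 0 0.9"

```text
t: 16.98
eef_pos: [431.4, 180.2, 289.2]
tcp_rot: [-3.098, 0.51, -3.126]
ft_force: [8.9, -7.0, 4.7]
opening: 0.897
grip_force: 0.0
```

```bash
cat >> h.py <<'E'
def veg(P,zr):
    "heights 8..70 mm above worktop in front of/under the shelf edge"
    m=(P[...,2]>zr)&(P[...,2]<70)&(P[...,0]>520)&(P[...,0]<615)&(P[...,1]>40)&(P[...,1]<390)
    m=cv2.morphologyEx(m.astype(np.uint8),cv2.MORPH_OPEN,np.ones((3,3)))
    k,l,s,c=cv2.connectedComponentsWithStats(m)
    for i in range(1,k):
        if s[i,4]>250:
            q=P[l==i];b=q[q[:,2]<32]
            top=q[q[:,2]>np.percentile(q[:,2],95)].mean(0)
            print('veg',s[i,4],c[i],'y',np.percentile(b[:,1],[1,99]),'xmin',np.percentile(q[:,0],1),'tip',top)
E
python3 - <<'E'
from h import *
np.set_printoptions(precision=1,suppress=True)
s=env.state();print(s['eef_pos'],s['tcp_rot'],s['joints'])
p,R=pose();im,d=env.read_camera('wrist');cv2.imwrite('pics/w1.png',im[:,:,::-1]);P=wp(d);veg(P,12)
to([578,172,25]);to([578,172,27]);
E
```

```text
[431.4 180.2 289.2] [-3.1  0.5 -3.1] [ 0.3  0.4  2.1 -1.1  0.2 -0.2]
veg 3519 [486.8 193.4] y [327.9 368.6] xmin 536.0313698018822 tip [560.7 352.3  59.2]
veg 2556 [279.9 204.6] y [152.7 203.1] xmin 550.9552380411017 tip [575.1 177.4  57.2]
veg 1611 [376.6 199.5] y [245.4 282. ] xmin 553.7805158572138 tip [572.9 264.4  49.9]
veg 1401 [188.9 206.1] y [ 74.9 111.2] xmin 562.9551498993692 tip [582.   91.6  47.9]
[578, 172, 25] -> [-0.   0.   0.1] turn 0
[578, 172, 27] -> [-0.   0.   0.1] turn 0
```

View pics/w1.png

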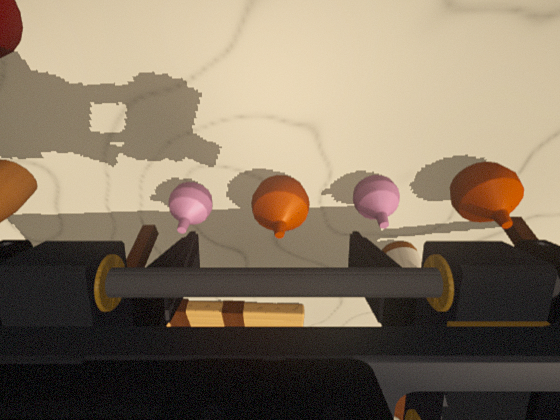

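The wrist view shows the four vegetables in a row: garlic at (190,205), onion at (281,205), garlic at (377,200) and onion at (487,192). Joint 4 is near its limit in this lean, so before descending I'll fit the arm's simple geometry from recorded states and check which lean is reachable.

```bash
cat > kin.py <<'E'
import numpy as np
from scipy.optimize import least_squares
from scipy.spatial.transform import Rotation as Ro
lo=np.array([-3.1,-.84,.05,-1.13,.06,-2.69]);hi=np.array([3.1,2.19,2.79,4.28,2.93,2.69])
def fk(q,a):
    h,a1,L1,L2,a3,d6,e=a
    A=Ro.from_euler('Z',q[0]);B=A*Ro.from_euler('Y',q[1]);C=B*Ro.from_euler('Y',q[2])
    D=C*Ro.from_euler('ZY',[SG*q[3],q[4]])
    p=A.apply([a1,e,h])+B.apply([0,0,L1])+C.apply([a3,0,L2])+D.apply([0,0,d6])
    return p,D*Ro.from_euler('Z',SG6*q[5]+OFF)
SG,SG6,OFF=1,1,np.pi/2
E
python3 - <<'E'
import kin,numpy as np
from kin import *
from h import env
s=env.state();np.set_printoptions(precision=3,suppress=True);print(s['joints'])
D=[([1.134,.492,1.559,0,1.092,-.106],(202.945,591.101,404.207),(-3.141,0,2.811)),
([-.648,.642,1.939,0,.559,-2.22],(465.225,-269.362,213.7),(-3.141,.001,-3.141)),
([-0.59621,1.16141,0.05078,0.00289,1.89051,-2.1671],(816.165,-473.933,452.463),(-3.122,.0337,-3.1402)),
([-0.61875,.68790,1.00255,.007,1.37563,-2.19146],(675.288,-399.232,476.670),(-3.1033,.0655,-3.1395)),
([-.08020,1.22221,.04818,-.03071,1.76451,-1.66003],(967.53,-14.126,396.312),(-3.10266,.10371,-3.13806)),
([-.07234,1.29324,.04840,-.02858,1.65525,-1.64991],(988.187,-7.869,327.992),(-3.10204,.14205,-3.13648)),
([-.064,1.197,.049,-.006,1.379,-1.644],(992.188,2.413,429.962),(-3.093,.515,-3.119)),
(s['joints'],s['eef_pos'],s['tcp_rot'])]
best=None
for kin.SG in(1,-1):
  for kin.SG6 in(1,-1):
    for kin.OFF in np.arange(4)*np.pi/2:
      f=lambda a:np.r_[np.ravel([fk(q,a)[0]-p for q,p,_ in D]),np.ravel([300*(fk(q,a)[1].inv()*Ro.from_euler('xyz',r)).as_rotvec() for q,p,r in D])]
      r=least_squares(f,[350,0,450,450,0,80,60])
      if best is None or r.cost<best[0]:best=(r.cost,kin.SG,kin.SG6,kin.OFF,r.x,np.abs(r.fun).max(),r.fun[-27:][:3])
print(best);a=best[4]
open('kin.py','a').write(f"\nSG,SG6,OFF={best[1]},{best[2]},{best[3]}\nA=np.array({a.tolist()})\n")
E
```

```text
[ 0.286  0.434  2.148 -1.126  0.189 -0.191]
(np.float64(0.2593092931312473), 1, 1, np.float64(1.5707963267948966), array([196.454,  -0.603, 587.31 , 411.162,  42.897,  82.012,  66.014]), np.float64(0.33394928705367777), array([-0.038,  0.064, -0.029]))
```

```bash
cat >> kin.py <<'E'
def ik(g,R,q0):
    p=np.array(g)-171*R.as_matrix()[:,2]
    f=lambda q:np.r_[fk(q,A)[0]-p,300*(fk(q,A)[1].inv()*R).as_rotvec()]
    r=least_squares(f,np.clip(q0,lo+1e-3,hi-1e-3),bounds=(lo,hi));return r.x,np.abs(r.fun).max()
def lean(th,psi,turn=0):
    return Ro.from_euler('z',psi)*Ro.from_euler('y',-th)*Ro.from_euler('x',np.pi)*Ro.from_euler('Z',np.pi+turn)
E
python3 - <<'E'
from kin import *
np.set_printoptions(precision=2,suppress=True)
p=lambda g:None
print(lean(.5,0).as_matrix())
V={'oL':(561,347,27),'gL':(575,260,24),'oR':(578,172,27),'gR':(586,88,24),'pan':(600,-240,150)}
for th in(.3,.4,.5,.6,.7):
  for psi in(-.3,0,.15,.3,.45,.6):
    o=[]
    for n,g in V.items():
      b=min((ik(g,lean(th,psi,tu),[np.arctan2(g[1],g[0])-.1,.6,2,j4,.3,j6]) for tu in(0,) for j4,j6 in((0,-1.3),(2.5,-2.5),(1.2,-2.5))),key=lambda r:r[1])
      o.append(f"{n}:{b[1]:.1f} j4={b[0][3]:.2f} j5={b[0][4]:.2f}")
    print(th,psi,*o)
E
```

```text
[[-0.88 -0.    0.48]
 [-0.    1.   -0.  ]
 [-0.48 -0.   -0.88]]
0.3 -0.3 oL:0.0 j4=-0.50 j5=0.48 gL:0.0 j4=-0.53 j5=0.38 oR:0.0 j4=-0.55 j5=0.29 gR:0.0 j4=-0.52 j5=0.23 pan:0.0 j4=0.12 j5=0.53
0.3 0 oL:0.0 j4=-0.41 j5=0.37 gL:0.0 j4=-0.39 j5=0.28 oR:0.0 j4=-0.30 j5=0.21 gR:0.0 j4=-0.08 j5=0.16 pan:0.0 j4=0.28 j5=0.59
0.3 0.15 oL:0.0 j4=-0.31 j5=0.33 gL:0.0 j4=-0.23 j5=0.25 oR:0.0 j4=-0.05 j5=0.19 gR:0.0 j4=0.23 j5=0.17 pan:0.0 j4=0.33 j5=0.63
0.3 0.3 oL:0.0 j4=-0.17 j5=0.30 gL:0.0 j4=-0.03 j5=0.23 oR:0.0 j4=0.21 j5=0.19 gR:0.0 j4=0.46 j5=0.20 pan:2.3 j4=0.35 j5=0.68
0.3 0.45 oL:0.0 j4=-0.00 j5=0.29 gL:0.0 j4=0.19 j5=0.24 oR:0.0 j4=0.42 j5=0.22 gR:0.0 j4=0.60 j5=0.24 pan:21.3 j4=0.26 j5=0.74
0.3 0.6 oL:0.0 j4=0.17 j5=0.29 gL:0.0 j4=0.36 j5=0.26 oR:0.0 j4=0.55 j5=0.26 gR:7.7 j4=0.54 j5=0.30 pan:40.1 j4=0.18 j5=0.79
0.4 -0.3 oL:0.0 j4=-0.77 j5=0.44 gL:0.0 j4=-0.90 j5=0.34 oR:0.0 j4=-1.07 j5=0.24 gR:3.8 j4=-1.13 j5=0.16 pan:0.0 j4=0.22 j5=0.39
0.4 0 oL:0.0 j4=-0.77 j5=0.29 gL:0.0 j4=-0.91 j5=0.18 oR:0.0 j4=-1.10 j5=0.09 gR:7.0 j4=-0.67 j5=0.06 pan:0.0 j4=0.47 j5=0.48
0.4 0.15 oL:0.0 j4=-
[... 2155 characters left out ...]
 j4=-1.13 j5=0.20 pan:28.2 j4=0.95 j5=0.10
0.7 0 oL:64.9 j4=-1.13 j5=0.32 gL:77.5 j4=-1.13 j5=0.19 oR:81.6 j4=-1.13 j5=0.06 gR:84.5 j4=-1.13 j5=0.06 pan:55.2 j4=0.70 j5=0.32
0.7 0.15 oL:69.0 j4=-1.13 j5=0.18 gL:75.3 j4=-1.13 j5=0.06 oR:80.8 j4=-1.13 j5=0.06 gR:86.4 j4=1.01 j5=0.06 pan:70.6 j4=0.60 j5=0.41
0.7 0.3 oL:66.2 j4=-1.13 j5=0.06 gL:74.9 j4=-1.13 j5=0.06 oR:82.8 j4=1.01 j5=0.06 gR:90.5 j4=0.87 j5=0.06 pan:86.4 j4=0.51 j5=0.50
0.7 0.45 oL:66.2 j4=-1.13 j5=0.06 gL:76.9 j4=1.00 j5=0.06 oR:87.1 j4=0.87 j5=0.06 gR:98.2 j4=0.73 j5=0.06 pan:101.8 j4=0.43 j5=0.59
0.7 0.6 oL:68.4 j4=0.98 j5=0.06 gL:81.4 j4=0.86 j5=0.06 oR:95.7 j4=0.73 j5=0.08 gR:111.1 j4=0.60 j5=0.12 pan:116.4 j4=0.36 j5=0.67
```

```bash
cat >> kin.py <<'E'
def step(q,p,R,tp):
    "one call of one row toward tp (world TCP): bounded compromise"
    d=tp-p;n=np.linalg.norm(d);t=p+d*min(1,62.5/max(n,1e-6))
    f=lambda x:np.r_[fk(x,A)[0]-t,W*(fk(x,A)[1].inv()*R).as_rotvec()]
    x=least_squares(f,np.clip(q,lo+1e-4,hi-1e-4),bounds=(lo,hi)).x
    return x,*fk(x,A)
W=350
def info(R):
    z=R.as_matrix()[:,2];y=R.as_matrix()[:,1];return 'lean %.3f az %.2f closing yaw %.2f elev %.3f'%(np.arccos(-z[2]),np.arctan2(z[1],z[0]),np.arctan2(y[1],y[0])-np.pi/2,np.arcsin(y[2]))
E
python3 - <<'E'
from kin import *
from h import env
np.set_printoptions(precision=2,suppress=True)
s=env.state()
# check against known call: S7-prev
q=np.array([-.06,1.2,.049,-.006,1.42,-1.644]);p0,R0=fk(q,A);m=R0.as_matrix();x,p,R=step(q,p0,R0,p0-3000*m[:,0]);print('check',info(R0),info(R),p-p0)
for g in([490,172,35],[500,200,30],[480,172,60],[480,120,40]):
    q=np.array(s['joints']);p,R=fk(q,A)
    for i in range(10):
        # keep grasp point goal, using current R
        tp=np.array(g)-171*R.as_matrix()[:,2]
        q,p,R=step(q,p,R,tp)
        gp=p+171*R.as_matrix()[:,2]
    print(g,'->',gp,info(R),q)
    for n,v in {'oL':(561,347,27),'gL':(575,260,24),'oR':(578,172,27),'gR':(586,88,24),'pan':(600,-240,150),'panR':(600,-300,200)}.items():
        x,e=ik(v,R,q);print('   ',n,round(e,1),x)
E
```

```text
check lean 0.473 az -0.07 closing yaw 0.00 elev -0.039 lean 0.511 az -0.07 closing yaw 0.00 elev -0.039 [-0.04  0.73 10.12]
[490, 172, 35] -> [490. 172.  35.] lean 0.322 az -0.04 closing yaw -0.02 elev -0.008 [ 0.26  0.62  2.17 -1.13  0.1  -0.19]
    oL 0.0 [ 0.52  0.74  1.8  -0.49  0.36 -0.6 ]
    gL 0.0 [ 0.37  0.72  1.89 -0.5   0.27 -0.72]
    oR 0.0 [ 0.21  0.69  1.97 -0.44  0.19 -0.92]
    gR 0.0 [ 0.05  0.68  2.01 -0.22  0.13 -1.3 ]
    pan 0.0 [-0.54  0.53  1.79  0.3   0.55 -2.33]
    panR 0.0 [-0.63  0.5   1.68  0.27  0.71 -2.37]
[500, 200, 30] -> [500. 200.  30.] lean 0.336 az -0.07 closing yaw -0.02 elev -0.016 [ 0.32  0.64  2.13 -1.13  0.14 -0.13]
    oL 0.0 [ 0.52  0.74  1.81 -0.55  0.36 -0.54]
    gL 0.0 [ 0.38  0.72  1.9  -0.58  0.26 -0.64]
    oR 0.0 [ 0.22  0.69  1.98 -0.55  0.18 -0.81]
    gR 0.0 [ 0.05  0.68  2.02 -0.35  0.12 -1.16]
    pan 0.0 [-0.54  0.53  1.8   0.31  0.53 -2.34]
    panR 0.0 [-0.63  0.5   1.69  0.28  0.69 -2.38]
[480, 172, 60] -> [480. 172.  60.] lean 0.351 az -0.05 closing yaw -0.02 elev -0.012 [ 0.27  0.56  2.2  -1.13  0.12 -0.18]
    oL 0.0 [ 0.53  0.74  1.82 -0.59  0.34 -0.49]
    gL 0.0 [ 0.38  0.72  1.91 -0.64  0.24 -0.58]
    oR 0.0 [ 0.22  0.69  1.99 -0.63  0.16 -0.73]
    gR 0.0 [ 0.05  0.68  2.03 -0.39  0.09 -1.12]
    pan 0.0 [-0.55  0.53  1.81  0.34  0.52 -2.38]
    panR 0.0 [-0.63  0.5   1.7   0.31  0.67 -2.41]
[480, 120, 40] -> [480. 120.  40.] lean 0.305 az -0.04 closing yaw -0.02 elev -0.009 [ 0.14  0.59  2.23 -1.13  0.06 -0.3 ]
    oL 0.0 [ 0.51  0.74  1.79 -0.44  0.38 -0.65]
    gL 0.0 [ 0.37  0.72  1.88 -0.44  0.29 -0.78]
    oR 0.0 [ 0.21  0.69  1.96 -0.37  0.21 -0.99]
    gR 0.0 [ 0.05  0.68  2.   -0.17  0.16 -1.34]
    pan 0.0 [-0.54  0.53  1.78  0.27  0.57 -2.3 ]
    panR 0.0 [-0.63  0.51  1.67  0.25  0.73 -2.35]
```

The model predicts the earlier calls exactly. A descent to (480,172,60) should relax the lean to 0.35 rad, which is reachable at all the vegetables and the pan and still clears the board by about 12 mm.

```bash
python3 -c "
from h import *
to([480,172,60])"
```

```text
[480, 172, 60] -> [ 0.067  -0.0018  0.0507] turn 0
```

carry_out --pt "0.067 -0.002 0.051 0 0.9" --pt "0.067 -0.002 0.051 0 0.9"

```text
t: 17.27
eef_pos: [428.0, 181.0, 258.8]
tcp_rot: [-3.097, 0.441, -3.119]
ft_force: [0.5, -1.1, -0.1]
opening: 0.898
grip_force: 0.0
```

```bash
python3 -c "
from h import *
from kin import info
s=env.state();p,R=pose();print(s['joints'],p+171*R[:,2],info(Ro.from_matrix(R)));to([480,172,60])"
```

```text
[ 0.28489867  0.48544465  2.16689067 -1.13394783  0.16975746 -0.20284245] [501.04040175 175.08741957 104.27150949] lean 0.443 az -0.08 closing yaw 0.00 elev -0.040
[480, 172, 60] -> [ 0.038  -0.0012  0.0311] turn 0
```

carry_out --pt "0.038 -0.001 0.031 0 0.9" --pt "0.038 -0.001 0.031 0 0.9"

```text
t: 17.52
eef_pos: [425.7, 183.2, 240.4]
tcp_rot: [-3.102, 0.4, -3.124]
ft_force: [-0.4, -0.4, 0.3]
opening: 0.899
grip_force: 0.0
```

```bash
cat > st.py <<'E'
from h import *
from kin import info
import sys
s=env.state();p,R=pose();np.set_printoptions(precision=3,suppress=True);print(round(s['t'],2),s['joints'],p+171*R[:,2],info(Ro.from_matrix(R)))
for a in sys.argv[1:]: to(eval(a))
E
python3 st.py [480,172,60] [530,172,80] [578,175,26]
```

```text
17.52 [ 0.289  0.522  2.175 -1.134  0.158 -0.19 ] [492.401 177.559  83.04 ] lean 0.402 az -0.08 closing yaw 0.00 elev -0.037
[480, 172, 60] -> [ 0.021 -0.005  0.017] turn 0
[530, 172, 80] -> [-0.033 -0.005  0.018] turn 0
[578, 175, 26] -> [-0.057 -0.001  0.086] turn 0
```

carry_out --pt "0.021 -0.005 0.03 0 0.9" --pt "0.021 -0.005 0.03 0 0.9"

```text
t: 17.77
eef_pos: [432.9, 180.4, 223.6]
tcp_rot: [-3.104, 0.372, -3.126]
ft_force: [-0.1, 1.0, 0.3]
opening: 0.895
grip_force: 0.0
```

```bash
python3 st.py [500,175,65] [545,176,70] [577,176,26]; python3 -c "
from h import *
P,R=pose();im,d=env.read_camera('wrist');veg(wp(d),12)"
```

```text
17.77 [ 0.277  0.561  2.167 -1.134  0.144 -0.197] [495.142 174.942  64.458] lean 0.374 az -0.09 closing yaw 0.00 elev -0.035
[500, 175, 65] -> [-0.005  0.     0.001] turn 0
[545, 176, 70] -> [-0.049  0.001  0.013] turn 0
[577, 176, 26] -> [-0.062  0.002  0.066] turn 0
veg 394 [182.75126904 310.32741117] y [101.39883373 110.91166578] xmin 575.6105071680742 tip [587.11657478  97.57056233  39.11206671]
veg 1915 [275.18694517 310.58955614] y [150.2313779  203.41222395] xmin 556.1484538142106 tip [569.79993722 176.45904817  49.27668784]
```

carry_out --pt "-0.02 0.001 0.02 0 0.9" --pt "-0.04 0.002 0.042 0 0.9" --pt "-0.062 0.002 0.067 0 0.9" --pt "-0.062 0.002 0.067 0 0.9" --pt "-0.062 0.002 0.067 0 0" --pt "-0.062 0.002 0.067 0 0" --pt "-0.062 0.002 0.067 0 0" --pt "-0.062 0.002 0.067 0 0" --pt "-0.062 0.002 0.067 0 0"

```text
t: 18.95
eef_pos: [514.7, 181.4, 184.3]
tcp_rot: [-3.105, 0.373, -3.126]
ft_force: [-2.1, 0.4, 6.4]
opening: 0.547
grip_force: 30.0
```

```bash
python3 st.py [540,176,60] [490,176,150] [490,50,200] [600,-200,215] [600,-200,160]
```

```text
18.95 [ 0.235  0.691  1.999 -0.89   0.149 -0.481] [577.    176.02   25.153] lean 0.375 az -0.09 closing yaw 0.00 elev -0.034
[540, 176, 60] -> [ 0.022 -0.001 -0.046] turn 0
[490, 176, 150] -> [ 0.035 -0.004 -0.148] turn 0
[490, 50, 200] -> [ 0.019 -0.132 -0.191] turn 0
[600, -200, 215] -> [-0.085 -0.382 -0.157] turn 0
[600, -200, 160] -> [-0.065 -0.381 -0.105] turn 0
```

```bash
python3 - <<'E'
from h import *
for g in([545,176,45],[500,165,130],[500,50,225],[600,-200,230],[610,-293,225],[610,-293,160]): to(g)
from kin import *
R=Ro.from_matrix(pose()[1]);q=env.state()['joints']
for g in([545,176,45],[500,165,130],[500,50,225],[600,-200,230],[610,-293,225],[610,-293,136]):
    q,e=ik(g,R,q);print(e.round(1),q.round(2))
E
```

```text
[545, 176, 45] -> [ 0.0226 -0.0006 -0.0301] turn 0
[500, 165, 130] -> [ 0.0337 -0.0145 -0.1253] turn 0
[500, 50, 225] -> [ 0.0007 -0.1327 -0.2101] turn 0
[600, -200, 230] -> [-0.0905 -0.3829 -0.1705] turn 0
[610, -293, 225] -> [-0.0967 -0.4757 -0.1593] turn 0
[610, -293, 160] -> [-0.073  -0.4735 -0.0988] turn 0
0.0 [ 0.25  0.63  2.07 -0.94  0.15 -0.41]
0.0 [ 0.25  0.43  2.12 -0.48  0.27 -0.89]
0.0 [-0.02  0.23  2.08 -0.05  0.46 -1.56]
0.0 [-0.48  0.4   1.79  0.25  0.62 -2.24]
0.0 [-0.62  0.47  1.68  0.29  0.69 -2.39]
0.0 [-0.62  0.58  1.76  0.39  0.51 -2.51]
```

carry_out --pt "0.023 -0.001 -0.03 0 0" --pt "0.034 -0.014 -0.08 0 0" --pt "0.034 -0.014 -0.125 0 0" --pt "0.02 -0.06 -0.16 0 0" --pt "0.01 -0.1 -0.2 0 0" --pt "0.0 -0.15 -0.21 0 0" --pt "-0.025 -0.2 -0.2 0 0" --pt "-0.045 -0.25 -0.19 0 0" --pt "-0.065 -0.3 -0.185 0 0" --pt "-0.085 -0.35 -0.18 0 0" --pt "-0.092 -0.4 -0.17 0 0" --pt "-0.096 -0.45 -0.165 0 0" --pt "-0.097 -0.476 -0.16 0 0" --pt "-0.085 -0.475 -0.13 0 0" --pt "-0.073 -0.4735 -0.099 0 0" --pt "-0.073 -0.4735 -0.099 0 0"

```text
t: 20.95
eef_pos: [547.4, -287.6, 316.8]
tcp_rot: [-3.108, 0.368, -3.127]
ft_force: [0.2, 0.2, 0.4]
opening: 0.544
grip_force: 30.0
```

```bash
python3 st.py [610,-293,150] [610,-293,137]
```

```text
20.95 [-0.615  0.551  1.74   0.357  0.557 -2.47 ] [ 609.037 -292.458  157.318] lean 0.370 az -0.08 closing yaw 0.00 elev -0.032
[610, -293, 150] -> [ 0.002 -0.     0.007] turn 0
[610, -293, 137] -> [0.006 0.    0.019] turn 0
```

carry_out --pt "0.002 0 0.005 0 0" --pt "0.003 0 0.008 0 0" --pt "0.004 0 0.011 0 0" --pt "0.005 0 0.014 0 0" --pt "0.006 0 0.0165 0 0" --pt "0.007 0 0.019 0 0" --pt "0.007 0 0.019 0 0" --pt "0.007 0 0.019 0 0"

```text
t: 21.95
eef_pos: [548.2, -288.4, 298.7]
tcp_rot: [-3.105, 0.372, -3.126]
ft_force: [-0.3, -0.6, 0.7]
opening: 0.544
grip_force: 30.0
```

carry_out --pt "0.001 0 0.002 0 0" --pt "0.001 0 0.002 0 0.58" --pt "0.001 0 0.002 0 0.64" --pt "0.001 0 0.002 0 0.7" --pt "0.001 0 0.002 0 0.7" --pt "0.001 0 0.002 0 0.7" --pt "0 0 -0.03 0 0.7" --pt "0 0 -0.09 0 0.7" --pt "0 0 -0.15 0 0.7" --pt "0 0 -0.18 0 0.7"

```text
t: 23.2
eef_pos: [481.6, -282.5, 469.5]
tcp_rot: [-3.102, 0.375, -3.125]
ft_force: [0.5, -0.0, -0.1]
opening: 0.7
grip_force: 0.0
```

```bash
python3 - <<'E'
from h import *
np.set_printoptions(precision=1,suppress=True)
p,R=pose();print(p,R[:,2]);im,d=env.read_camera('wrist');cv2.imwrite('pics/w2.png',im[:,:,::-1]);P=wp(d);gauge('wrist',im,d,P)
def floor(P,n):
    m=(P[...,0]>530)&(P[...,0]<660)&(P[...,1]<-150)&(P[...,1]>-330)&(P[...,2]>80)&(P[...,2]<130);print(n,'floor',np.percentile(P[m][:,2],[20,50,80]))
floor(P,'w')
for n in('top','scene'):
    im,d=shot(n);np.savez(f'/tmp/{n}3',im=im,d=d);Q=pts(n,d);gauge(n,im,d,Q);floor(Q,n)
to([601,-238,150])
E
```

```text
[ 481.6 -282.5  469.5] [ 0.4 -0.  -0.9]
wrist red 80 [ 692.8 -189.8   96.8] z [ 94.7  96.8 100.5]
w floor [114.2 114.8 115.4]
top red 23 [ 695.4 -187.6   91.8] z [86.8 91.8 95.5]
top blk 25 [ 690.9 -222.4  105.5] z [102.2 105.5 107.7]
top floor [107.7 109.  110.4]
scene floor [110.2 111.7 113.3]
[601, -238, 150] -> [0.  0.1 0.2] turn 0
```

View pics/w2.png

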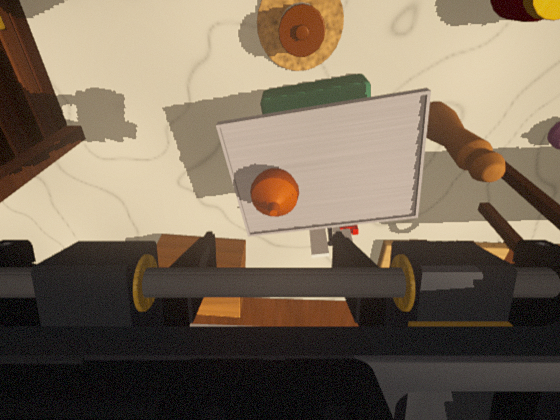

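The onion stands on the pan at wrist (275,192), the pan sank 14.5 mm, and the red marker is partly hidden at (350,230). I'll move for a closer look at the gauge.

carry_out --pt "-0.045 0.04 0.045 0 0.7" --pt "-0.085 0.075 0.06 0 0.7" --pt "-0.11 0.075 0.07 0 0.7" --pt "-0.11 0.075 0.07 0 0.7"

```text
t: 23.85
eef_pos: [612.1, -207.5, 435.8]
tcp_rot: [-3.106, 0.37, -3.124]
ft_force: [-1.7, -0.5, 0.3]
opening: 0.701
grip_force: 0.0
```

```bash
python3 - <<'E'
from h import *
np.set_printoptions(precision=1,suppress=True)
p,R=pose();print(p,p+171*R[:,2]);im,d=env.read_camera('wrist');P=wp(d);np.savez('/tmp/w3',im=im,d=d,P=P);gauge('wrist',im,d,P)
m=(P[...,0]>530)&(P[...,0]<660)&(P[...,1]<-150)&(P[...,1]>-330)&(P[...,2]>80)&(P[...,2]<130);print('floor',np.percentile(P[m][:,2],[20,50,80]))
m=(P[...,0]>670)&(P[...,0]<740)&(P[...,1]<-160)&(P[...,1]>-290)&(P[...,2]>60);vu=np.argwhere(m);a=vu.min(0);b=vu.max(0);print(a,b)
v,u=max(a[0]-10,0),max(a[1]-10,0)
c=im[v:b[0]+10,u:b[1]+10,::-1];f=min(790/c.shape[1],590/c.shape[0]);cv2.imwrite('pics/w3.png',cv2.resize(c,None,fx=f,fy=f,interpolation=0))
print(u,v,f)
E
```

```text
[ 612.1 -207.5  435.8] [ 674.  -212.5  276.5]
wrist red 139 [ 691.9 -188.6   95.3] z [92.3 95.3 98.1]
floor [111.9 112.5 113.1]
[134 188] [325 358]
178 124 2.796208530805687
```

View pics/w3.png

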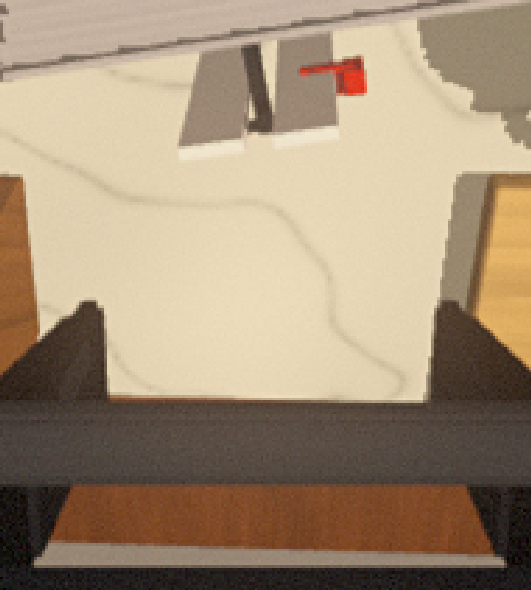

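The crop shows the two gauge plate halves, the black arm between them, and the red marker: a thin bar at crop (320,71) ending in a block at (352,76).

```bash
python3 - <<'E'
from h import *
np.set_printoptions(precision=1,suppress=True)
z=np.load('/tmp/w3.npz');im,P=z['im'].astype(int),z['P']
red=(im[...,0]>90)&(im[...,0]>2*im[...,1]);red[:, :280]=0;red[:,315:]=0;red[:140]=0;red[170:]=0
for u in range(284,312,2):
    m=red[:,u]
    if m.any(): print(u,np.argwhere(m).ravel()[[0,-1]],P[m,u].mean(0),P[m,u][:,2].min(),P[m,u][:,2].max())
# plate tops: bright strip
m=(P[...,2]>125)&(P[...,0]>670)&(P[...,0]<740)&(im.min(-1)>180)&(P[...,1]>-270)&(P[...,1]<-170);print('plate top',m.sum(),np.median(P[m],0))
E
```

```text
286 [148 150] [ 692.2 -204.9   93.1] 92.35576369056639 93.85661126329279
288 [148 149] [ 691.5 -202.9   93.3] 93.05290421557868 93.57636920007104
290 [148 149] [ 691.4 -200.8   93.6] 93.2772893203441 93.85879106157853
292 [148 149] [ 691.4 -198.8   93.3] 93.2293105521536 93.35585680536713
294 [147 149] [ 690.9 -196.7   93.3] 92.83382251268341 93.78429733293922
296 [147 148] [ 690.4 -194.7   93. ] 92.13128111904518 93.86403072044743
298 [147 150] [ 691.4 -192.6   93.2] 92.24048992849765 94.06886391843045
300 [146 156] [ 693.8 -190.4   93.9] 91.85775870633495 96.9785471365571
302 [146 157] [ 693.  -188.6   96.8] 91.99146660438163 98.56121399366106
304 [145 157] [ 682.3 -188.2  118.9] 89.08502290952191 395.55987298653474
306 [145 156] [ 692.3 -184.5   95.7] 88.00713580026769 98.59242263582678
308 [154 156] [ 696.1 -182.3   98.1] 97.64010006178523 98.56389832704389
plate top 210 [ 698.2 -214.9  136.8]
```

The bar is at 93.2 mm with a bias of about +1.9 mm (checked against the plate top, 135, and the pan floor), so the marker is at about 91 mm. The pointer is at about 105.5 mm, so a further drop of about 14.5 mm is needed. One more onion (13.7 to 17.6 mm) fits, so I'll fetch onion L.

```bash
python3 st.py [560,-120,280] [490,30,240] [470,200,200] [485,348,100]
```

```text
23.9 [-0.447  0.455  1.548  0.182  0.798 -2.132] [ 672.829 -213.053  276.884] lean 0.371 az -0.08 closing yaw 0.00 elev -0.033
[560, -120, 280] -> [ 0.103  0.093 -0.046] turn 0
[490, 30, 240] -> [ 0.18   0.245 -0.039] turn 0
[470, 200, 200] -> [ 0.21   0.416 -0.014] turn 0
[485, 348, 100] -> [0.23  0.567 0.08 ] turn 0
```

carry_out --pt "0.05 0.045 -0.04 0 0.9" --pt "0.103 0.08 -0.046 0 0.9" --pt "0.13 0.13 -0.045 0 0.9" --pt "0.155 0.185 -0.042 0 0.9" --pt "0.18 0.24 -0.039 0 0.9" --pt "0.19 0.3 -0.03 0 0.9" --pt "0.2 0.36 -0.022 0 0.9" --pt "0.21 0.416 -0.01 0 0.9" --pt "0.217 0.47 0.02 0 0.9" --pt "0.225 0.525 0.05 0 0.9" --pt "0.23 0.567 0.08 0 0.9" --pt "0.23 0.567 0.08 0 0.9" --pt "0.23 0.567 0.08 0 0.9"

```text
t: 25.52
eef_pos: [423.8, 351.3, 260.9]
tcp_rot: [-3.104, 0.371, -3.126]
ft_force: [0.3, 0.2, 0.5]
opening: 0.901
grip_force: 0.0
```

```bash
python3 st.py [559,351,25]; python3 -c "
from h import *
np.set_printoptions(precision=1,suppress=True)
im,d=env.read_camera('wrist');veg(wp(d),12)"
```

```text
25.52 [ 0.607  0.565  1.935 -0.612  0.418 -0.436] [485.891 345.788 101.623] lean 0.373 az -0.09 closing yaw 0.00 elev -0.035
[559, 351, 25] -> [-0.04   0.008  0.098] turn 0
veg 1857 [283.1 250.6] y [327.6 378.4] xmin 534.2927998060288 tip [546.  352.5  44.6]
```

carry_out --pt "-0.015 0.006 0.035 0 0.9" --pt "-0.03 0.009 0.07 0 0.9" --pt "-0.041 0.009 0.098 0 0.9" --pt "-0.041 0.009 0.098 0 0.9" --pt "-0.041 0.009 0.098 0 0" --pt "-0.041 0.009 0.098 0 0" --pt "-0.041 0.009 0.098 0 0" --pt "-0.041 0.009 0.098 0 0" --pt "-0.041 0.009 0.098 0 0"

```text
t: 26.7
eef_pos: [497.8, 358.9, 184.8]
tcp_rot: [-3.105, 0.373, -3.126]
ft_force: [-2.5, -3.0, 6.6]
opening: 0.55
grip_force: 30.0
```

```bash
python3 st.py [528,352,45] [485,330,130] [490,50,225] [590,-200,230] [595,-215,225] [595,-215,140]; python3 - <<'E'
from h import *
np.set_printoptions(precision=1,suppress=True)
D=np.load('/tmp/top3.npz');P=pts('top',D['d'])
m=(P[...,2]>118)&(P[...,2]<180)&(P[...,0]>540)&(P[...,0]<665)&(P[...,1]<-140)&(P[...,1]>-340);q=P[m];print('onion1',m.sum(),q.min(0),q.max(0))
from kin import *
R=Ro.from_matrix(pose()[1]);q=env.state()['joints']
for g in([485,330,130],[490,50,225],[590,-200,230],[595,-215,225],[595,-215,120]):
    q,e=ik(g,R,q);print(e.round(1),q.round(2))
E
```

```text
26.7 [ 0.546  0.745  1.815 -0.685  0.349 -0.412] [560.117 353.587  25.649] lean 0.375 az -0.09 closing yaw 0.00 elev -0.035
[528, 352, 45] -> [ 0.023 -0.002 -0.03 ] turn 0
[485, 330, 130] -> [ 0.032 -0.027 -0.124] turn 0
[490, 50, 225] -> [-0.003 -0.31  -0.202] turn 0
[590, -200, 230] -> [-0.094 -0.56  -0.162] turn 0
[595, -215, 225] -> [-0.097 -0.575 -0.155] turn 0
[595, -215, 140] -> [-0.066 -0.572 -0.076] turn 0
onion1 448 [ 587.5 -317.7  122.3] [ 638.2 -267.3  173.5]
0.0 [ 0.6  0.5  1.9 -0.6  0.5 -0.5]
0.0 [-0.   0.2  2.1 -0.1  0.5 -1.6]
0.0 [-0.5  0.4  1.8  0.2  0.6 -2.2]
0.0 [-0.5  0.4  1.8  0.3  0.6 -2.3]
0.0 [-0.5  0.6  1.9  0.4  0.4 -2.5]
```

carry_out --pt "0.023 -0.002 -0.03 0 0" --pt "0.032 -0.025 -0.08 0 0" --pt "0.032 -0.03 -0.125 0 0" --pt "0.025 -0.08 -0.155 0 0" --pt "0.018 -0.13 -0.175 0 0" --pt "0.01 -0.19 -0.19 0 0" --pt "0.005 -0.25 -0.2 0 0" --pt "-0.003 -0.31 -0.2 0 0" --pt "-0.025 -0.37 -0.195 0 0" --pt "-0.048 -0.425 -0.185 0 0" --pt "-0.07 -0.48 -0.175 0 0" --pt "-0.09 -0.53 -0.165 0 0" --pt "-0.097 -0.575 -0.155 0 0" --pt "-0.082 -0.574 -0.115 0 0" --pt "-0.068 -0.572 -0.081 0 0" --pt "-0.068 -0.572 -0.081 0 0" --pt "-0.068 -0.572 -0.081 0 0"

```text
t: 28.82
eef_pos: [533.4, -209.2, 305.3]
tcp_rot: [-3.104, 0.374, -3.125]
ft_force: [0.1, -1.2, 0.0]
opening: 0.55
grip_force: 30.0
```

```bash
python3 st.py [595,-215,140] [595,-215,121]
```

```text
28.82 [-0.511  0.512  1.867  0.36   0.443 -2.392] [ 595.862 -214.666  146.248] lean 0.376 az -0.09 closing yaw 0.00 elev -0.035
[595, -215, 140] -> [ 0.003 -0.     0.005] turn 0
[595, -215, 121] -> [0.01  0.001 0.023] turn 0
```

carry_out --pt "0.002 0 0.004 0 0" --pt "0.003 0 0.007 0 0" --pt "0.004 0 0.01 0 0" --pt "0.005 0 0.013 0 0" --pt "0.006 0 0.016 0 0" --pt "0.008 0 0.019 0 0" --pt "0.009 0 0.0225 0 0" --pt "0.009 0 0.0225 0 0" --pt "0.009 0 0.0225 0 0.58" --pt "0.009 0 0.0225 0 0.64" --pt "0.009 0 0.0225 0 0.68" --pt "0.009 0 0.0225 0 0.68" --pt "0.009 0 0.0225 0 0.68" --pt "0.008 0 -0.01 0 0.68" --pt "0.008 0 -0.06 0 0.68" --pt "0.008 0 -0.12 0 0.68" --pt "-0.03 0 -0.14 0 0.68" --pt "-0.08 0 -0.12 0 0.68" --pt "-0.08 0 -0.12 0 0.68"

```text
t: 31.2
eef_pos: [565.7, -204.1, 444.7]
tcp_rot: [-3.104, 0.373, -3.125]
ft_force: [0.0, -0.1, -0.3]
opening: 0.681
grip_force: 0.0
```

```bash
python3 - <<'E'
from h import *
np.set_printoptions(precision=1,suppress=True)
p,R=pose();print(p+171*R[:,2]);im,d=env.read_camera('wrist');cv2.imwrite('pics/w4.png',im[:,:,::-1]);P=wp(d);gauge('wrist',im,d,P)
r=im.astype(int)
def floor(P,n):
    m=(P[...,0]>535)&(P[...,0]<660)&(P[...,1]<-150)&(P[...,1]>-330)&(P[...,2]>80)&(P[...,2]<105);print(n,'floor',np.percentile(P[m][:,2],[20,50,80]))
floor(P,'w')
for n in('top','scene'):
    i2,d2=shot(n);Q=pts(n,d2);gauge(n,i2,d2,Q);floor(Q,n)
m=(P[...,2]>128)&(P[...,0]>670)&(P[...,0]<740)&(r.min(-1)>180)&(P[...,1]>-270)&(P[...,1]<-170);print('plate top',m.sum(),np.median(P[m],0))
E
```

```text
[ 628.2 -209.4  285.6]
wrist red 117 [ 690.7 -187.8   93.5] z [90.9 93.5 96.9]
w floor [96.1 96.7 97.3]
top red 11 [ 698.1 -187.3   92.6] z [89.3 92.6 94.8]
top blk 4 [ 696.7 -219.5   93.9] z [89.8 93.9 95. ]
top floor [92.7 94.  95.4]
scene red 12 [ 694.4 -190.3   93.7] z [90.  93.7 97.7]
scene floor [95.3 96.8 98.4]
plate top 155 [ 698.  -213.3  135.8]
```

View pics/w4.png

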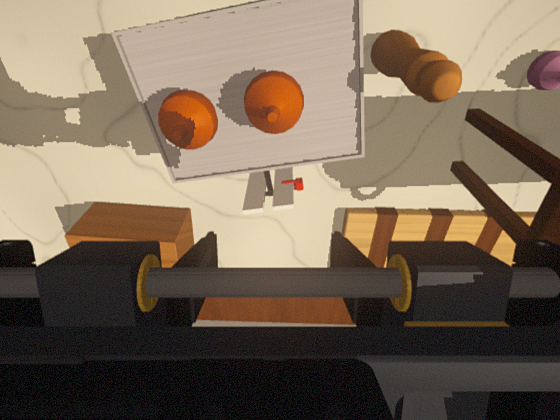

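Both onions stand on the pan at wrist (188,120) and (273,101). The pan dropped 29.3 mm, so the pointer is at about 91 mm, level with the marker bar (about 91 mm), and the arm is clear. Handing in.

```bash
python3 -c "
from cell import env
print(env.job_done())"
```

```text
the job is handed in; nothing more can be done
None
```

The job is handed in, though no verdict came back: the crock stands about 1 mm from the coaster's centre, and two onions on the pan bring the pointer level with the red marker by measurement (about 91 mm each), at about 31 s of the 72 s.

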